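# Clear the transit chocks and shut the filter drawer

## Task

The air-filter unit on the repair bench has arrived with its drawer open and two wooden transit chocks: one stands in the drawer beside the filter cartridge, the other lies on the bench in front of the drawer. First put both chocks into the open scrap bin, then push the drawer fully home until it clicks past its detent and stays shut, with the filter cartridge still lying flat in the drawer. Leave the other things on the bench where they are.

Things in the scene. Friction and masses are not known exactly. Their poses are not given: they have to be found in the camera images.
- unit: dark-grey filter unit fixed to the bench, 260 deep (x) x 250 wide (y) x 85 mm tall; origin at the centre of its underside. The drawer opens along the unit's own -x axis (roughly the robot's left, world +y); shut, its outer face is at x = -130 mm in this frame. The opening (76 mm above the bench) is too low for the standing chock
- drawer (a joint): opening of the drawer in m: 0 = fully home against the stop, 0.14 to 0.19 at the start. It slides with little drag; a sprung detent resists (about 7 N) as the opening falls from 15 to 7 mm and then pulls the drawer in the rest of the way
- drawer_front (a point): centre of the outer, flat face of the drawer's front panel, 70 mm above the bench; the panel is 246 wide (y), 14 thick (x), from 10 to 95 mm above the bench (10 mm higher than the unit's top), without a projecting handle. Axes as the unit's; moves with the drawer
- drawer_floor (a point): middle of the drawer's inner floor, 15 mm above the bench. Axes as the unit's; moves with the drawer. The tray is 220 deep (x) x 200 wide (y) with 5 mm walls that rise to 43 mm above the bench; the front panel stands at its -x end
- chock_a: plain wooden block standing in the drawer, 60 (x) x 45 (y) x 80 mm tall (z); origin at the centre of its underside, 15 mm above the bench. It stands in the left or the right half of the open part of the drawer; clear of the walls and the cartridge in its upper half, where it can be gripped across its 45 mm (y)
- chock_a_mid (a point): centre of the block chock_a
- chock_b: the same kind of wooden block lying on the bench in front of the drawer, 80 (x) x 45 (y) x 60 mm tall (z) as it lies; origin at the centre of its underside
- chock_b_mid (a point): centre of the block chock_b
- cartridge: white flat filter cartridge with paper pleats on top, 85 (x) x 60 (y) x 25 mm tall, lying loose in the other half of the drawer; origin at the centre of its underside. It stays in the drawer
- bin: open-topped grey plastic scrap bin fixed to the bench, 180 (x) x 220 (y) x 120 mm tall, walls and floor 4 mm; origin at the centre of its underside
- jar: lidded jar, blue cap, 64 mm across, 75 mm tall; a bystander to leave in place; origin at its underside
- board_mod: circuit-board module, 85 x 70 mm, 39 mm tall; a bystander to leave in place; origin at its underside
- parts_box: clear three-bay parts box, 100 x 140 x 35 mm tall; a bystander to leave in place; origin at its underside
- driver: screwdriver, 190 mm long, lying flat on top of the unit; a bystander to leave in place; origin at its underside
There are look-alikes about, which are no part of the job. There is more than one size of the cartridge; the one meant has the size given above.

How it is judged:
On the way, in this order (a step that is already met when the one before it is completed fails the run):
1. both chocks are in the bin, at rest, while the drawer is still open (x of chock_a_mid in the frame of bin between -0.09 and 0.09 m and y of chock_a_mid in the frame of bin between -0.11 and 0.11 m and z of chock_a_mid in the frame of bin between 0 and 0.115 m and linear speed of each of chock_a, chock_b below 0.05 m/s and x of chock_b_mid in the frame of bin between -0.09 and 0.09 m and y of chock_b_mid in the frame of bin between -0.11 and 0.11 m and z of chock_b_mid in the frame of bin between 0 and 0.115 m and value of joint drawer above 0.02 m), for 0.1 s.
2. the drawer is home behind its detent (value of joint drawer below 0.003 m and velocity of joint drawer between -0.02 and 0.02 m/s), for 0.2 s.
At the end, for the whole second after the job is handed in: both chocks rest in the bin (their centres between its walls and below its rim), the drawer is home (opening under 3 mm) and at rest, and the cartridge lies flat (within 0.2 rad) on the drawer's floor (all of step 2 and x of chock_a_mid in the frame of bin between -0.09 and 0.09 m and y of chock_a_mid in the frame of bin between -0.11 and 0.11 m and z of chock_a_mid in the frame of bin between 0 and 0.115 m and linear speed of each of chock_a, chock_b below 0.05 m/s and x of chock_b_mid in the frame of bin between -0.09 and 0.09 m and y of chock_b_mid in the frame of bin between -0.11 and 0.11 m and z of chock_b_mid in the frame of bin between 0 and 0.115 m and x of cartridge in the frame of drawer_floor between -0.11 and 0.11 m and y of cartridge in the frame of drawer_floor between -0.1 and 0.1 m and z of cartridge in the frame of drawer_floor between -0.01 and 0.012 m and angle between cartridge's own z axis and vertical below 0.2 rad); the robot touches nothing.
It fails at once if a bystander (jar, board module, parts box, screwdriver) is moved by more than 40 mm (distance of any of jar, board_mod, parts_box, driver from where it was at the start of the episode above 0.04 m).
It also fails if it takes over 67 s, if anything falls off the work surface, if the arm or the gripper's body presses on something with over 40 N, if the wrist force passes 120 N, or if a joint passes its speed limit or range.

## Robot

A 6-joint arm with a two-finger parallel gripper is mounted at the origin on the work surface. World frame = base frame: x ahead of the robot, y to its left, z up, the work surface at z = 0. Lengths are in m, angles in rad, forces in N, time in s.
With the tool pointing down it reaches from about 0.35 to 0.775 m from the base axis. Payload 5.5 kg.
Tool frame: the origin (TCP) lies between the finger pads; the fingertips stand 22 mm ahead of it and the grasp point (between the pads) lies 3 mm ahead of it (bot.tips_ahead is the distance from the TCP to the fingertips, in m); z points along the fingers, y is the line along which they close (so a half turn about z gives the same grasp; the last joint's range is limited). The gripper opens to 85 mm and grips with 20 to 120 N. Pads are 22 mm wide; open, the fingers measure 114 mm over their backs; the gripper's body (76 mm by 85 mm) begins 54 mm behind the grasp point. The pads swing forward as they close: fully open they stand 13 mm farther back than shut.
Start: joints at [1.004, 0.313, 0.046, 1.304, 0, 1.431], TCP at [0.238, 0.523, 0.218] pointing down, gripper open.
Joint ranges: [-2.76, 2.76], [-0.86, 1.69], [-1.03, 1.26], [-2.2, 2.34], [-1.47, 1.5], [-3.14, 3.14]. Speed limits (rad/s): [2.57, 2.57, 3.14, 3.14, 3.14, 3.14].

## Interface

Orientations are given as a unit quaternion [w, x, y, z].
In Python, from cell import telemetry, imaging, order, bot gives the robot as it stands.
- The arm moves only by the tool drive_tool, never from a script. Its argument "motion" is one flat list of numbers, 4 for each row, row after row: the shift along the tool's x, y, z each as a share of 40 mm, from -1 to 1, then the turn about the tool's z as a share of 8 degrees, from -1 to 1. A call has 1 to 5 rows; each row shifts and turns the commanded pose from where the row before left it, along the tool's axes as they then stand; what a row does not reach is not made up. A row lasts 1/8 s, in which the tool goes at most 62.5 mm and 10.7 degrees, less where a joint would pass 70% of its speed; a pose out of reach is approached as far as the arm can. A call with a number of a shift or a turn outside -1 to 1 is refused whole. A call with a gripper value outside its range is refused whole. "fingers" is the opening, from 0 (shut) to 1 (fully open), set as the call begins (left out, the last holds). The fingers move at their own pace and stop on an object; "force" is the grip in N (left out, the last holds). Time passes only in rows, so rows that do not move let the fingers close. It gives the time, the measured TCP pose, the force, the opening and the grip force at its end, in the units of the state.
- telemetry.get_state(): the state, without advancing time (a new reading comes with each control period).
- imaging.get_image(name): name is "scene" or "top" or "wrist"; returns a dict with "img" (480x640x3 uint8, red, green, blue), "range_z" (480x640 float32, m along the optical axis (not along the pixel's ray), 0 where there is no reading), "fov_y" (degrees; the focal length in pixels is half the picture's height over the tangent of half this angle, whatever the lens; pixels are square), "cx", "cy" (the principal point, pixels), "R" (3x3) and "t" (3): a world point X has camera coordinates R X + t; the wrist camera has in their place "mount" (4x4, takes a point from camera to tool coordinates, whose origin is the TCP and whose axes are the flange's). Camera axes: x right, y down, z forward; pixel columns grow to the right and rows downward; lengths in m; the calibration is good to about 2 mm. A picture is of the moment at which its call begins: read the wrist's pose just before it.
- order.finish_job(): hands the job in; it is judged then, once.
The state is a dict: "t": time; "joints": joint angles; "qvel": joint speeds; "tau": joint torques, N m; "tcp_pos": TCP position; "eef_rot": TCP orientation; "ft_force": force on the tool from outside, world axes, zero at the start; "ft_torque": the same for the moment, N m; "finger_gap": opening from 0.0 (shut) to 1.0 (fully open); "grip_force": force on a finger pad.
Only numpy, scipy, OpenCV 4.12 (cv2) and the standard library are available. Lean on these libraries where they do the work, as an engineer would, in place of code of your own. Each camera call takes 0.05 s, during which the arm holds its last target. There are 200 camera calls.

## Working session

There is one attempt and no reset: what is moved stays moved. The work goes in short steps, Python scripts to look and compute and a tool call to move; the robot and the scene stay as the last step left them, time stands still between calls to the robot, and variables do not carry over. Pictures are saved under pics/ and viewed, at most 10 in all, crops included, and the job is handed in when it is done.

Besides the shell and the picture viewer there is one more tool, called after "Request:" as a command line: name --argument value ..., lists and objects as JSON in quotes. drive_tool: Moves the arm, as the interface text tells. Shift numbers are shares of 40 mm and turn numbers shares of 8 degrees, none past 1 either way. Its arguments: {"type":"object","properties":{"motion":{"type":"array"},"fingers":{"type":"number"},"force":{"type":"number"}},"required":["motion"]}

```bash
mkdir -p pics; cat > h.py <<'E'
import numpy as np, cv2
from cell import telemetry, imaging, order, bot
from scipy.spatial.transform import Rotation as Ro
def Rq(q): return Ro.from_quat([q[1],q[2],q[3],q[0]]).as_matrix()
def grab(n):
    s=telemetry.get_state(); d=imaging.get_image(n)
    f=240/np.tan(np.radians(d["fov_y"])/2)
    if n=="wrist":
        M=np.array(d["mount"]);R=Rq(s["eef_rot"]);Rc=R@M[:3,:3];o=R@M[:3,3]+s["tcp_pos"]
    else:
        Rc=np.array(d["R"]).T;o=-Rc@np.array(d["t"])
    v,u=np.mgrid[:480,:640]
    ray=np.dstack([(u-d["cx"])/f,(v-d["cy"])/f,np.ones((480,640))])@Rc.T
    P=o+ray*d["range_z"][...,None]; P[d["range_z"]==0]=np.nan
    return d,P,ray,o
def save(d,n): cv2.imwrite(n,d["img"][...,::-1])
E
python3 - <<'E'
from h import *
for n in("top","scene"):
    d,P,r,o=grab(n); save(d,f"pics/{n}0.png"); np.savez(f"{n}0.npz",P=P,ray=r,o=o,img=d["img"]); print(n,o,np.isnan(P[...,0]).mean())
s=telemetry.get_state(); print(s["t"],s["tcp_pos"],s["eef_rot"],s["finger_gap"]); print(Rq(s["eef_rot"]))
E
```

```text
top [ 0.37605928 -0.02782128  1.01365229] 0.003990885416666667
scene [1.03928101 0.52538851 0.65217064] 0.0038899739583333334
0.1 [0.23775809 0.52302321 0.21667627] [-2.92476476e-04  2.11757912e-01  9.77321797e-01 -7.78885434e-04] 0.9984319494725742
[[-9.10317002e-01  4.13910790e-01 -9.01557576e-04]
 [ 4.13911702e-01  9.10315960e-01 -1.39857501e-03]
 [ 2.41816963e-04 -1.64631184e-03 -9.99998616e-01]]
```

View pics/top0.png

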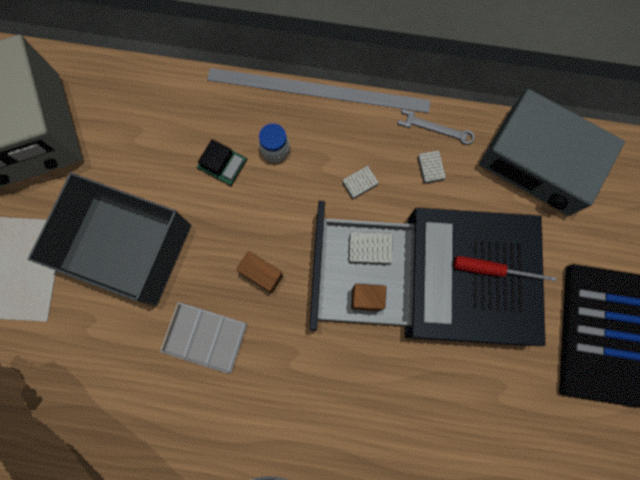

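View pics/scene0.png

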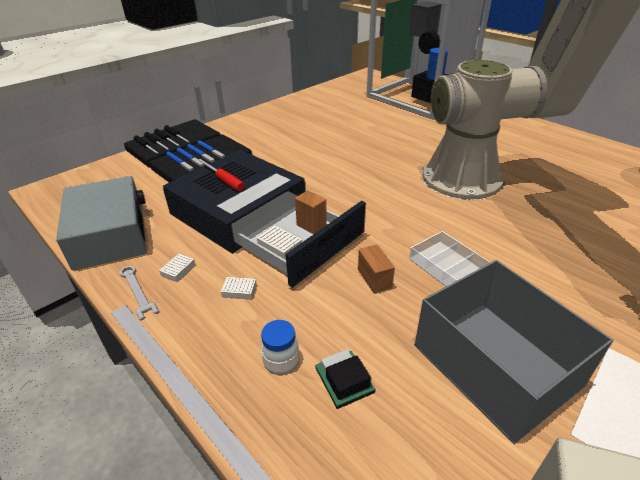

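Top view: bin around pixel (110,240), loose chock (260,272), drawer front panel x≈318 (rows 203–328), standing chock (369,297), cartridge (371,247), parts box (205,337), board (222,162), jar (273,143). The scene view agrees. Next I measure from depth.

```bash
python3 - <<'E'
from h import *
z=np.load("top0.npz");P=z["P"]
def rect(n,box,z0,z1):
    x0,x1,y0,y1=box;m=np.zeros((480,640),bool);m[y0:y1,x0:x1]=1
    m&=(P[...,2]>z0)&(P[...,2]<z1)
    k,l,st,_=cv2.connectedComponentsWithStats(m.astype(np.uint8)); i=1+np.argmax(st[1:,4]); q=P[l==i]
    c,s,a=cv2.minAreaRect((q[:,:2]*1000).astype(np.float32)); print(n,np.round(c,1),np.round(s,1),round(a,1),"z",np.round(np.median(q[:,2]),4),len(q))
    print("   corners",np.round(cv2.boxPoints((c,s,a))).astype(int).tolist())
rect("chockB",(225,295,240,305),.05,.07)
rect("chockA",(340,400,270,325),.085,.105)
rect("cart",(335,405,225,275),.03,.055)
rect("front",(295,335,190,340),.085,.105)
rect("unit",(400,560,195,360),.075,.093)
rect("bin",(15,205,160,320),.108,.13)
rect("binin",(60,170,190,300),.0,.02)
rect("parts",(150,255,295,380),.025,.045)
rect("jar",(250,300,115,170),.06,.09)
rect("board",(190,255,135,190),.025,.06)
E
```

```text
chockB [491.6 101.5] [80.3 44.9] 67.3 z 0.0602 949
   corners [[455, 73], [497, 56], [528, 130], [486, 147]]
chockA [ 473.3 -115.8] [45.3 60.3] 4.9 z 0.0951 791
   corners [[448, -88], [453, -148], [498, -144], [493, -84]]
cart [ 576.4 -109. ] [61.5 84.3] 6.9 z 0.0397 1259
   corners [[541, -71], [551, -155], [612, -147], [602, -63]]
front [519.2  -9.3] [247.1  15.2] 5.3 z 0.0952 962
   corners [[395, -13], [397, -28], [643, -5], [641, 10]]
unit [ 547.  -315.1] [250.5 248.3] 5.3 z 0.0854 16164
   corners [[411, -203], [434, -450], [683, -427], [660, -180]]
bin [504.9 390.5] [222.9 180.4] 79.0 z 0.1189 1552
   corners [[395, 298], [572, 264], [615, 483], [438, 517]]
binin [509.2 413. ] [174.3 172.8] 79.1 z 0.0047 6975
   corners [[408, 344], [578, 311], [610, 482], [441, 515]]
parts [349.4 189.5] [141.2 100.1] 82.0 z 0.0335 717
   corners [[290, 127], [389, 113], [409, 252], [310, 266]]
jar [764.9 121.2] [56.9 54.8] 14.1 z 0.0749 625
   corners [[731, 141], [744, 88], [799, 102], [786, 155]]
board [718.6 239.2] [51.7 61.1] 70.2 z 0.0389 714
   corners [[681, 225], [739, 204], [756, 253], [699, 274]]
```

```bash
cat >> h.py <<'E'
def plan(xyz,yaw=None,n=None,v=40):
    """xyz mm target, yaw deg of tool y axis in world (mod 180); prints rows"""
    s=telemetry.get_state(); R=Rq(s["eef_rot"]); p=np.array(s["tcp_pos"])*1000
    y0=np.degrees(np.arctan2(R[1,1],R[0,1])); dy=0 if yaw is None else (yaw-y0+90)%180-90
    d=np.array(xyz)-p; n=n or int(np.ceil(max(np.linalg.norm(d)/v,abs(dy)/8,1)))
    out=[]; q=p.copy()
    for i in range(n):
        t=R.T@((np.array(xyz)-q)/(n-i)/40); t=np.round(np.clip(t,-1,1),2)
        a=round(float(-dy/n/8),2)
        out.append([float(x) for x in t]+[a]); q=q+R@t*40; R=R@Ro.from_euler("z",a*8,degrees=True).as_matrix()
    print("pos",p.round(1),"yaw",y0.round(1),"gap",round(s["finger_gap"],3),"t",s["t"],"j6",round(s["joints"][5],2))
    for i in range(0,n,5): print(sum(out[i:i+5],[]))
E
python3 -c "
from h import *
plan([491.6,101.5,215],-22.3)"
```

```text
pos [237.8 523.  216.7] yaw 65.5 gap 0.998 t 0.1 j6 1.43
[-0.78, -0.54, 0.0, 0.84, -0.84, -0.44, 0.0, 0.84, -0.88, -0.34, 0.0, 0.84, -0.92, -0.23, 0.01, 0.84, -0.94, -0.13, 0.0, 0.84]
[-0.95, -0.01, 0.01, 0.84, -0.94, 0.1, 0.0, 0.84, -0.92, 0.2, 0.01, 0.84, -0.89, 0.31, 0.0, 0.84, -0.85, 0.41, 0.01, 0.84]
[-0.8, 0.51, 0.0, 0.84, -0.73, 0.6, 0.01, 0.84, -0.65, 0.69, 0.0, 0.84]
```

Request:
drive_tool --motion '[-0.78, -0.54, 0, 0.84, -0.84, -0.44, 0, 0.84, -0.88, -0.34, 0, 0.84, -0.92, -0.23, 0.01, 0.84, -0.94, -0.13, 0, 0.84]' --fingers 1 --force 50

```text
t: 0.72
tcp_pos: [0.336, 0.3598, 0.2167]
eef_rot: [-0.0, 0.487, 0.873, -0.0]
ft_force: [1.4, -0.3, 0.5]
finger_gap: 0.999
grip_force: 0.0
```

Request:
drive_tool --motion '[-0.95, -0.01, 0.01, 0.84, -0.94, 0.1, 0, 0.84, -0.92, 0.2, 0.01, 0.84, -0.89, 0.31, 0, 0.84, -0.85, 0.41, 0.01, 0.84]'

```text
t: 1.35
tcp_pos: [0.4334, 0.198, 0.2156]
eef_rot: [-0.0, 0.719, 0.695, -0.0]
ft_force: [-0.6, 0.8, 0.1]
finger_gap: 0.998
grip_force: 0.0
```

Request:
drive_tool --motion '[-0.8, 0.51, 0, 0.84, -0.73, 0.6, 0.01, 0.84, -0.65, 0.69, 0, 0.84, 0, 0, 0, 0]'

```text
t: 1.85
tcp_pos: [0.4929, 0.1001, 0.2149]
eef_rot: [-0.0, 0.829, 0.559, -0.0]
ft_force: [-0.6, 0.0, -0.1]
finger_gap: 0.998
grip_force: 0.0
```

```bash
python3 -c "
from h import *
plan([491.6,101.5,120],-22.3)
plan([491.6,101.5,42],-22.3)
d,P,r,o=grab('wrist'); m=(P[...,2]>.05)&(P[...,2]<.068)
k,l,st,_=cv2.connectedComponentsWithStats(m.astype(np.uint8))
for i in range(1,k):
  if st[i,4]>1500:
    q=P[l==i]; print(cv2.minAreaRect((q[:,:2]*1000).astype(np.float32)),st[i])
"
```

```text
pos [492.9 100.1 214.9] yaw -22.0 gap 0.998 t 1.85 j6 2.0
[0.01, -0.01, 0.79, 0.01, 0.01, -0.02, 0.79, 0.01, 0.0, -0.01, 0.79, 0.01]
pos [492.9 100.1 214.9] yaw -22.0 gap 0.998 t 1.85 j6 2.0
[0.0, -0.01, 0.86, 0.01, 0.01, -0.01, 0.87, 0.01, 0.0, -0.01, 0.86, 0.01, 0.01, -0.01, 0.87, 0.01, 0.0, -0.0, 0.86, 0.01]
((491.77447509765625, 100.90255737304688), (80.12083435058594, 45.12318420410156), 67.39684295654297) [ 283  156   62  107 6312]
((517.7860717773438, -3.6539182662963867), (245.07814025878906, 2.4231889247894287), 5.2776198387146) [ 259  249  286  136 3301]
```

Request:
drive_tool --motion '[0, -0.02, 0.86, 0, 0.02, -0.02, 0.87, 0, 0, 0, 0.86, 0, 0, 0, 0.87, 0, 0, 0, 0.86, 0]'

```text
t: 2.52
tcp_pos: [0.4898, 0.1045, 0.0417]
eef_rot: [-0.0, 0.827, 0.562, -0.0]
ft_force: [0.2, -0.6, -0.2]
finger_gap: 1.0
grip_force: 0.0
```

Request:
drive_tool --motion '[0, 0, 0, 0, 0, 0, 0, 0, 0, 0, 0, 0, 0, 0, 0, 0, 0, 0, 0, 0]' --fingers 0 --force 60

```text
t: 3.15
tcp_pos: [0.4975, 0.1024, 0.0477]
eef_rot: [0.005, 0.828, 0.56, 0.005]
ft_force: [5.5, -4.4, 10.1]
finger_gap: 0.004
grip_force: 5.5
```

```bash
python3 -c "
from h import *
plan([491.6,101.5,215])
"
```

```text
pos [497.5 102.4  47.7] yaw -21.8 gap 0.004 t 3.15 j6 2.0
[-0.01, -0.01, -0.84, 0.0, -0.01, -0.02, -0.84, 0.0, -0.01, -0.01, -0.83, 0.0, -0.02, -0.02, -0.84, 0.0, -0.01, -0.01, -0.83, 0.0]
```

The fingers shut fully, so the block slipped or was missed. I'll look from the wrist and top cameras.

```bash
python3 -c "
from h import *
a=grab('wrist')[0]['img'];b=grab('top')[0]['img']
cv2.imwrite('pics/m1.png',np.hstack([cv2.resize(a,(400,300)),cv2.resize(b[190:370,180:420],(400,300))])[...,::-1])
"
```

```text
(no output)
```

View pics/m1.png

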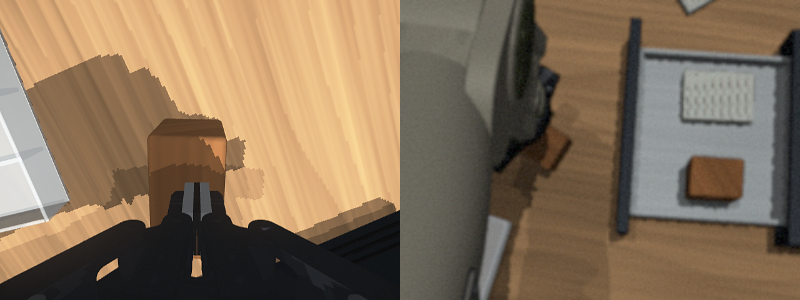

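```bash
python3 -c "
from h import *
d,P,r,o=grab('wrist'); s=telemetry.get_state(); print(s['tcp_pos'],Rq(s['eef_rot']).round(3).tolist())
for v in (170,190,205,215,230,250,270,290,300,310,330):
  for u in (245,265,300,315,330,355): print(v,u,(P[v,u]*1000).round(),d['img'][v,u],end=' ')
  print()
print(imaging.get_image('wrist')['mount'], s['ft_force'],s['ft_torque'])
"
```

```text
[0.49756795 0.10227961 0.04767743] [[0.372, 0.928, 0.014], [0.928, -0.372, -0.002], [0.003, 0.014, -1.0]]
170 245 [484. 156.   1.] [140 110  79] 170 265 [493. 153.   1.] [133 105  74] 170 300 [508. 147.   0.] [225 177 127] 170 315 [515. 144.   0.] [218 169 120] 170 330 [521. 141.   0.] [244 205 146] 170 355 [532. 137.   1.] [233 186 132] 
190 245 [480. 148.   1.] [145 112  79] 190 265 [490. 145.   7.] [87 60 40] 190 300 [505. 139.   6.] [103  76  52] 190 315 [511. 136.   5.] [115  85  59] 190 330 [518. 133.   1.] [152 116  83] 190 355 [529. 128.   0.] [230 183 130] 
205 245 [477. 141.   1.] [134 106  75] 205 265 [493. 144.  42.] [89 61 38] 205 300 [506. 138.  40.] [95 65 42] 205 315 [511. 136.  41.] [96 66 42] 205 330 [516. 134.  40.] [96 66 42] 205 355 [526. 130.  37.] [92 65 42] 
215 245 [488. 146.  58.] [96 65 42] 215 265 [494. 143.  57.] [83 56 36] 215 300 [506. 138.  59.] [85 59 38] 215 315 [511. 136.  57.] [85 58 37] 215 330 [516. 134.  58.] [90 63 40] 215 355 [524. 130.  56.] [93 65 42] 
230 245 [487. 141.  62.] [115  78  49] 230 265 [493. 138.  61.] [115  78  48] 230 300 [504
[... 1115 characters left out ...]
0 [497. 115.  82.] [83 85 87] 310 315 [501. 113.  81.] [30 26 24] 310 330 [505. 111.  82.] [84 85 87] 310 355 [511.  99.  63.] [99 67 40] 
330 245 [471. 106.  61.] [91 63 39] 330 265 [477. 103.  61.] [88 59 38] 330 300 [497. 115.  95.] [82 85 86] 330 315 [501. 113.  94.] [25 22 21] 330 330 [505. 112.  96.] [84 86 87] 330 355 [511. 104.  86.] [37 33 32] 
[[-3.37418622e-04 -9.60723132e-01 -2.77508468e-01  7.06637249e-02]
 [ 9.99999822e-01 -4.60826270e-04  3.79476331e-04 -5.12727127e-04]
 [-4.92454882e-04 -2.77508290e-01  9.60723116e-01 -1.57284859e-01]
 [ 0.00000000e+00  0.00000000e+00  0.00000000e+00  1.00000000e+00]] [ 3.58445942 -3.9098258  10.15786528] [-0.97053309 -0.9039065  -0.01225326]
```

```bash
python3 -c "
from h import *
print({k:getattr(bot,k) for k in dir(bot) if not k.startswith('__')})
d,P,r,o=grab('wrist'); s=telemetry.get_state(); T=(P-s['tcp_pos'])@Rq(s['eef_rot'])*1000
for v in range(285,345,4): print(v,T[v,296].round(),T[v,315].round(),T[v,334].round(),d['img'][v,296])
"
```

```text
{'PlanningError': <class 'cell.PlanningError'>, 'tips_ahead': 0.022}
285 [ 12.  -7. -15.] [ 12.  -0. -14.] [ 12.   6. -15.] [84 56 35]
289 [ 10.  -7. -14.] [ 11.  -0. -15.] [ 10.   7. -15.] [84 57 35]
293 [ 11.  -7. -20.] [ 11.  -0. -20.] [  9.   7. -15.] [84 90 96]
297 [ 11.  -7. -24.] [ 11.  -0. -24.] [ 11.   6. -23.] [83 87 91]
301 [ 12.  -7. -27.] [ 11.  -0. -27.] [ 10.   6. -25.] [83 87 88]
305 [ 12.  -6. -31.] [ 11.  -0. -30.] [ 12.   6. -31.] [84 85 89]
309 [ 11.  -6. -32.] [ 12.  -0. -34.] [ 12.   6. -34.] [83 85 87]
313 [ 11.  -6. -36.] [ 11.  -0. -35.] [ 12.   6. -36.] [83 86 86]
317 [ 11.  -6. -39.] [ 11.  -0. -38.] [ 11.   5. -39.] [84 86 87]
321 [ 11.  -6. -40.] [ 11.  -0. -40.] [ 11.   5. -41.] [84 84 87]
325 [ 12.  -6. -44.] [ 12.  -0. -44.] [ 11.   5. -44.] [83 85 88]
329 [ 11.  -6. -46.] [ 11.  -0. -46.] [ 11.   5. -45.] [83 85 86]
333 [ 11.  -6. -48.] [ 11.  -0. -48.] [ 11.   5. -47.] [82 85 87]
337 [ 12.  -6. -52.] [ 11.  -0. -51.] [ 11.   5. -50.] [83 85 87]
341 [ 12.  -5. -54.] [ 11.  -0. -53.] [ 12.   5. -54.] [42 43 46]
```

The block hasn't moved. The wrist depth shows the closed fingertips resting on top of it, about 15 mm *behind* the reported TCP, though the spec says 22 mm ahead. I'll lift off and check the tips in free air before I trust either figure.

Request:
drive_tool --motion '[0, 0, -0.9, 0, 0, 0, -0.9, 0, 0, 0, 0, 0, 0, 0, 0, 0]' --fingers 0

```text
t: 3.9
tcp_pos: [0.4912, 0.1034, 0.1155]
eef_rot: [0.0, 0.828, 0.561, 0.001]
ft_force: [-0.3, -0.5, -0.3]
finger_gap: -0.003
grip_force: 0.0
```

```bash
python3 -c "
from h import *
d,P,r,o=grab('wrist'); s=telemetry.get_state(); T=(P-s['tcp_pos'])@Rq(s['eef_rot'])*1000
print(s['tcp_pos'],s['joints'],s['ft_force'],s['finger_gap'])
for v in range(240,330,6): print(v,T[v,296].round(),T[v,315].round(),P[v,296].round(3),d['img'][v,296])
m=(abs(T[...,0])<14)&(abs(T[...,1])<12)&(T[...,2]<40)&(T[...,2]>-60)&(P[...,2]>.075); print('tip max z',np.percentile(T[m][:,2],[50,95,99,100]))
q=P[(P[...,2]>.05)&(P[...,2]<.07)&(P[...,1]>.04)&(d['img'][...,0]>d['img'][...,2]+25)];print(cv2.minAreaRect((q[:,:2]*1000).astype(np.float32)),q[:,2].mean())
save(d,'pics/w2.png')
"
```

```text
[0.490591   0.10335466 0.11469803] [ 4.73301566e-02  2.29048621e-01 -3.27094996e-01  1.01450684e+00
  8.86528433e-05  1.99871672e+00] [-0.82176568  0.27699706 -0.45149262] -0.0016837884716554522
240 [ 9. -9. 54.] [ 9.  0. 54.] [0.485 0.115 0.061] [91 62 40]
246 [ 5. -9. 54.] [ 5.  0. 54.] [0.484 0.112 0.06 ] [89 61 39]
252 [ 2. -9. 54.] [ 2.  0. 54.] [0.483 0.109 0.061] [89 62 40]
258 [-1. -9. 55.] [-1.  0. 54.] [0.481 0.106 0.06 ] [88 60 38]
264 [-4. -9. 53.] [-4.  0. 53.] [0.48  0.103 0.062] [89 61 39]
270 [-8. -9. 53.] [-8.  0. 53.] [0.479 0.1   0.061] [89 61 38]
276 [-11. -10.  54.] [-11.   0.  54.] [0.478 0.096 0.061] [89 61 38]
282 [-15. -10.  54.] [-15.   0.  55.] [0.476 0.093 0.06 ] [89 62 41]
288 [-18. -10.  53.] [-18.   0.  53.] [0.475 0.09  0.062] [88 61 38]
294 [ 12.  -6. -22.] [ 11.   0. -21.] [0.489 0.117 0.137] [84 89 94]
300 [ 12.  -6. -27.] [ 11.   0. -27.] [0.489 0.116 0.142] [82 85 88]
306 [ 12.  -6. -32.] [ 11.   0. -31.] [0.489 0.116 0.146] [86 87 88]
312 [ 12.  -6. -36.] [ 11.   0. -36.] [0.49  0.116 0.15 ] [86 85 86]
318 [ 11.  -6. -40.] [ 12.   0. -40.] [0.49  0.116 0.154] [85 87 87]
324 [ 11.  -5. -44.] [ 11.   0. -44.] [0.49  0.116 0.158] [85 86 87]
tip max z [-43.5544757  -23.19987449 -20.03282127 -17.51052736]
((493.2589111328125, 101.80906677246094), (77.65428161621094, 45.15087127685547), 67.21321105957031) 0.06055458029658657
```

View pics/w2.png

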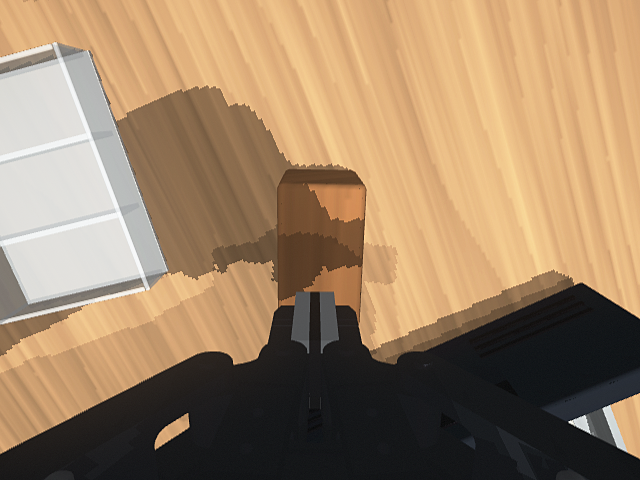

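In free air the closed tips sit 16–17 mm behind the reported TCP, at rows ≈292 and columns 297–337. Block B is untouched at (492,101.5) and its top is at 61 mm. So the tips are really about 38 mm short of the spec, and contact with the block at TCP z = 48 mm fits that. I'll set heights from the measured tip offset: tips ≈ TCP z + 16 mm shut, + ~20 mm when gripping 45 mm.

```bash
python3 -c "
from h import *
plan([491.8,101.5,2],-22.6,n=4)"
```

```text
pos [490.6 103.4 114.7] yaw -21.8 gap -0.002 t 3.95 j6 2.0
[-0.01, 0.01, 0.7, 0.02, -0.01, 0.01, 0.71, 0.02, -0.01, 0.01, 0.7, 0.02, -0.0, 0.02, 0.71, 0.02]
```

Request:
drive_tool --motion '[0, 0, 0, 0, 0, 0, 0, 0, 0, 0, 0, 0, 0, 0, 0, 0]' --fingers 1

```text
t: 4.45
tcp_pos: [0.4907, 0.1033, 0.1145]
eef_rot: [-0.0, 0.828, 0.561, -0.0]
ft_force: [-0.4, -0.3, 0.3]
finger_gap: 0.844
grip_force: 0.0
```

Request:
drive_tool --motion '[-0.01, 0.01, 0.7, 0.02, -0.01, 0.01, 0.71, 0.02, -0.01, 0.01, 0.7, 0.02, 0, 0.02, 0.71, 0.02, 0, 0, 0, 0]'

```text
t: 5.08
tcp_pos: [0.49, 0.1013, 0.0001]
eef_rot: [-0.001, 0.831, 0.556, -0.002]
ft_force: [0.8, 0.4, 1.3]
finger_gap: 1.0
grip_force: 0.0
```

Request:
drive_tool --motion '[0, 0, 0, 0, 0, 0, 0, 0, 0, 0, 0, 0, 0, 0, 0, 0, 0, 0, 0, 0]' --fingers 0 --force 60

```text
t: 5.7
tcp_pos: [0.4936, 0.1015, 0.0033]
eef_rot: [0.001, 0.831, 0.556, 0.001]
ft_force: [-0.5, -0.7, 6.5]
finger_gap: 0.523
grip_force: 61.7
```

Request:
drive_tool --motion '[0, 0, -0.5, 0, 0, 0, -0.9, 0, 0, 0, -0.9, 0, 0, 0, -0.9, 0, 0, 0, -0.8, 0]'

```text
t: 6.32
tcp_pos: [0.4921, 0.1015, 0.1635]
eef_rot: [0.0, 0.831, 0.556, 0.0]
ft_force: [0.2, 0.1, -1.3]
finger_gap: 0.521
grip_force: 61.3
```

```bash
python3 -c "
from h import *
plan([514.5,440,165],-11,v=36)"
```

```text
pos [492.1 101.5 163.5] yaw -22.4 gap 0.521 t 6.325 j6 2.01
[0.8, -0.27, -0.0, -0.14, 0.81, -0.26, -0.0, -0.14, 0.81, -0.24, -0.0, -0.14, 0.82, -0.22, -0.01, -0.14, 0.82, -0.21, -0.0, -0.14]
[0.83, -0.19, -0.01, -0.14, 0.83, -0.18, -0.0, -0.14, 0.83, -0.16, -0.01, -0.14, 0.84, -0.14, -0.0, -0.14, 0.84, -0.12, -0.01, -0.14]
```

Request:
drive_tool --motion '[0.8, -0.27, 0, -0.14, 0.81, -0.26, 0, -0.14, 0.81, -0.24, 0, -0.14, 0.82, -0.22, -0.01, -0.14, 0.82, -0.21, 0, -0.14]'

```text
t: 6.95
tcp_pos: [0.5031, 0.2715, 0.1625]
eef_rot: [0.0, 0.803, 0.596, 0.0]
ft_force: [-0.2, -1.1, -0.9]
finger_gap: 0.527
grip_force: 61.3
```

Request:
drive_tool --motion '[0.83, -0.19, -0.01, -0.14, 0.83, -0.18, 0, -0.14, 0.83, -0.16, -0.01, -0.14, 0.84, -0.14, 0, -0.14, 0.84, -0.12, -0.01, -0.14]'

```text
t: 7.58
tcp_pos: [0.5145, 0.4409, 0.1635]
eef_rot: [0.0, 0.773, 0.635, -0.0]
ft_force: [-0.2, 0.4, -0.8]
finger_gap: 0.522
grip_force: 61.3
```

Request:
drive_tool --motion '[0, 0, 0, 0]'

```text
t: 7.7
tcp_pos: [0.5143, 0.442, 0.1629]
eef_rot: [-0.0, 0.772, 0.635, -0.0]
ft_force: [-0.9, -0.3, -2.0]
finger_gap: 0.519
grip_force: 61.3
```

```bash
python3 -c "
from h import *
plan([514.5,440,30],-11,n=4)"
```

```text
pos [514.3 442.  162.9] yaw -11.1 gap 0.519 t 7.7 j6 2.36
[-0.01, 0.0, 0.83, -0.0, -0.01, 0.01, 0.83, -0.0, -0.01, 0.0, 0.83, -0.0, -0.02, 0.01, 0.83, -0.0]
```

Request:
drive_tool --motion '[-0.01, 0, 0.83, 0, -0.01, 0, 0.83, 0, -0.01, 0, 0.83, 0, -0.01, 0, 0.83, 0, 0, 0, 0, 0]'

```text
t: 8.32
tcp_pos: [0.512, 0.4357, 0.0277]
eef_rot: [-0.0, 0.773, 0.634, -0.004]
ft_force: [-0.9, -0.2, 0.0]
finger_gap: 0.52
grip_force: 61.3
```

Request:
drive_tool --motion '[0, 0, 0, 0, 0, 0, 0, 0, 0, 0, 0, 0, 0, 0, 0, 0]' --fingers 0.9

```text
t: 8.82
tcp_pos: [0.5149, 0.4387, 0.0316]
eef_rot: [0.0, 0.773, 0.634, 0.001]
ft_force: [-0.6, -0.0, -1.2]
finger_gap: 0.899
grip_force: 0.0
```

Request:
drive_tool --motion '[0, 0, -0.9, 0, 0, 0, -0.9, 0, 0, 0, -0.9, 0, 0, 0, -0.9, 0, 0, 0, 0, 0]'

```text
t: 9.45
tcp_pos: [0.5163, 0.4397, 0.179]
eef_rot: [0.0, 0.773, 0.634, 0.004]
ft_force: [0.0, -0.0, -0.0]
finger_gap: 0.901
grip_force: 0.0
```

```bash
python3 -c "
from h import *
d,P,r,o=grab('wrist')
m=(P[...,2]>.05)&(P[...,2]<.09)&(d['img'][...,0]>d['img'][...,2]*1.4)
q=P[m]; print(len(q),np.median(q[:,2]) if len(q) else 0, cv2.minAreaRect((q[:,:2]*1000).astype(np.float32)))
plan([473.3,-115.8,175],5)"
```

```text
8174 0.06472656284834047 ((565.3492431640625, 471.01702880859375), (230.81768798828125, 135.73703002929688), 11.177275657653809)
pos [515.3 439.1 176.6] yaw -11.2 gap 0.899 t 9.5 j6 2.35
[-0.99, 0.12, 0.0, -0.15, -0.99, 0.1, 0.0, -0.15, -0.99, 0.08, 0.0, -0.15, -0.99, 0.06, 0.0, -0.15, -0.99, 0.04, 0.0, -0.15]
[-0.99, 0.01, 0.0, -0.15, -0.99, -0.01, 0.0, -0.15, -0.99, -0.03, 0.0, -0.15, -0.99, -0.05, 0.0, -0.15, -0.99, -0.07, 0.0, -0.15]
[-0.99, -0.09, 0.0, -0.15, -0.99, -0.1, 0.0, -0.15, -0.99, -0.13, 0.0, -0.15, -0.99, -0.15, 0.01, -0.15]
```

Block B lies in the bin with its top at 65 mm. Now block A.

Request:
drive_tool --motion '[-0.99, 0.12, 0, -0.15, -0.99, 0.1, 0, -0.15, -0.99, 0.08, 0, -0.15, -0.99, 0.06, 0, -0.15, -0.99, 0.04, 0, -0.15]'

```text
t: 10.12
tcp_pos: [0.4986, 0.2387, 0.1731]
eef_rot: [-0.001, 0.738, 0.674, -0.001]
ft_force: [0.4, -0.2, -0.9]
finger_gap: 0.9
grip_force: 0.0
```

Request:
drive_tool --motion '[-0.99, 0.01, 0, -0.15, -0.99, -0.01, 0, -0.15, -0.99, -0.03, 0, -0.15, -0.99, -0.05, 0, -0.15, -0.99, -0.07, 0, -0.15]'

```text
t: 10.75
tcp_pos: [0.4827, 0.0415, 0.1733]
eef_rot: [-0.001, 0.702, 0.712, -0.001]
ft_force: [0.5, -0.5, 0.4]
finger_gap: 0.896
grip_force: 0.0
```

Request:
drive_tool --motion '[-0.99, -0.09, 0, -0.15, -0.99, -0.1, 0, -0.15, -0.99, -0.13, 0, -0.15, -0.99, -0.15, 0, -0.15, 0, 0, 0, 0]'

```text
t: 11.38
tcp_pos: [0.4713, -0.1184, 0.1733]
eef_rot: [-0.001, 0.674, 0.739, -0.0]
ft_force: [-0.1, 0.4, -0.6]
finger_gap: 0.902
grip_force: 0.0
```

```bash
python3 -c "
from h import *
d,P,r,o=grab('wrist')
for n,a,b,lo,hi in (('A',.085,.105,.44,.52),('cart',.034,.05,.53,.63)):
  m=(P[...,2]>a)&(P[...,2]<b)&(P[...,0]>lo)&(P[...,0]<hi)&(P[...,1]<-.06)&(P[...,1]>-.18)
  q=P[m]; print(n,len(q),np.median(q[:,2]), cv2.minAreaRect((q[:,:2]*1000).astype(np.float32)))
plan([473.3,-115.8,31],5,n=4)"
```

```text
A 7928 0.09573302633053175 ((473.0419921875, -116.33219909667969), (45.16680908203125, 60.21749496459961), 4.817403316497803)
cart 12495 0.040402398986970456 ((588.0142211914062, -123.4090576171875), (83.28130340576172, 120.48483276367188), 5.428561687469482)
pos [ 471.2 -117.1  173.4] yaw 5.4 gap 0.9 t 11.425 j6 1.07
[0.01, 0.02, 0.89, 0.01, 0.0, 0.01, 0.89, 0.01, 0.01, 0.02, 0.89, 0.01, 0.0, 0.01, 0.89, 0.01]
```

Request:
drive_tool --motion '[0.01, 0.02, 0.89, 0, 0, 0.02, 0.89, 0, 0.01, 0.02, 0.89, 0, 0, 0, 0.89, 0, 0, 0, 0, 0]'

```text
t: 12.05
tcp_pos: [0.4714, -0.113, 0.0295]
eef_rot: [-0.004, 0.672, 0.741, -0.001]
ft_force: [-0.5, 1.3, 1.0]
finger_gap: 0.899
grip_force: 0.0
```

Request:
drive_tool --motion '[0, 0, 0, 0, 0, 0, 0, 0, 0, 0, 0, 0, 0, 0, 0, 0, 0, 0, 0, 0]' --fingers 0 --force 60

```text
t: 12.68
tcp_pos: [0.4759, -0.1158, 0.034]
eef_rot: [0.001, 0.672, 0.741, 0.001]
ft_force: [-1.2, 1.5, 6.6]
finger_gap: 0.521
grip_force: 61.7
```

Request:
drive_tool --motion '[0, 0, -0.5, 0, 0, 0, -0.8, 0, 0, 0, -0.8, 0, 0, 0, -0.8, 0, 0, 0, -0.8, 0]'

```text
t: 13.3
tcp_pos: [0.4745, -0.1155, 0.1819]
eef_rot: [0.0, 0.672, 0.74, 0.0]
ft_force: [-0.1, -0.4, -1.4]
finger_gap: 0.518
grip_force: 61.3
```

```bash
python3 -c "
from h import *
plan([494,340,180],-11,v=40)"
```

```text
pos [ 474.5 -115.5  181.9] yaw 5.5 gap 0.518 t 13.3 j6 1.07
[0.94, 0.13, 0.0, 0.17, 0.94, 0.11, 0.0, 0.17, 0.95, 0.09, 0.0, 0.17, 0.95, 0.06, 0.0, 0.17, 0.95, 0.04, 0.01, 0.17]
[0.95, 0.02, 0.0, 0.17, 0.95, -0.0, 0.01, 0.17, 0.95, -0.03, 0.0, 0.17, 0.95, -0.05, 0.01, 0.17, 0.95, -0.07, 0.0, 0.17]
[0.94, -0.09, 0.01, 0.17, 0.94, -0.11, 0.0, 0.17]
```

Request:
drive_tool --motion '[0.94, 0.13, 0, 0.17, 0.94, 0.11, 0, 0.17, 0.95, 0.09, 0, 0.17, 0.95, 0.06, 0, 0.17, 0.95, 0.04, 0.01, 0.17]'

```text
t: 13.92
tcp_pos: [0.4825, 0.0756, 0.1805]
eef_rot: [0.0, 0.715, 0.699, 0.0]
ft_force: [0.1, -0.3, -1.3]
finger_gap: 0.519
grip_force: 61.3
```

Request:
drive_tool --motion '[0.95, 0.02, 0, 0.17, 0.95, 0, 0, 0.17, 0.95, -0.03, 0, 0.17, 0.95, -0.05, 0, 0.17, 0.95, -0.07, 0, 0.17]'

```text
t: 14.55
tcp_pos: [0.4904, 0.2658, 0.1805]
eef_rot: [0.0, 0.755, 0.655, 0.0]
ft_force: [-0.4, 0.5, -1.1]
finger_gap: 0.521
grip_force: 61.3
```

Request:
drive_tool --motion '[0.94, -0.09, 0, 0.17, 0.94, -0.11, 0, 0.17, 0, 0, 0, 0]'

```text
t: 14.92
tcp_pos: [0.4938, 0.3423, 0.18]
eef_rot: [-0.0, 0.769, 0.639, 0.001]
ft_force: [0.0, -0.8, -1.0]
finger_gap: 0.519
grip_force: 61.3
```

```bash
python3 -c "
from h import *
plan([494,340,40],-11,n=4)"
```

```text
pos [493.8 342.3 180. ] yaw -10.6 gap 0.519 t 14.925 j6 2.23
[-0.01, 0.0, 0.87, 0.01, -0.02, 0.0, 0.88, 0.01, -0.01, 0.01, 0.87, 0.01, -0.02, 0.0, 0.88, 0.01]
```

Request:
drive_tool --motion '[-0.02, 0, 0.92, 0, -0.02, 0, 0.92, 0, -0.02, 0, 0.92, 0, 0, 0, 0.92, 0, 0, 0, 0, 0]'

```text
t: 15.55
tcp_pos: [0.4909, 0.3355, 0.0301]
eef_rot: [-0.001, 0.771, 0.637, -0.003]
ft_force: [0.5, -0.8, -0.7]
finger_gap: 0.521
grip_force: 61.4
```

Request:
drive_tool --motion '[0, 0, 0, 0, 0, 0, 0, 0, 0, 0, 0, 0, 0, 0, 0, 0]' --fingers 0.85

```text
t: 16.05
tcp_pos: [0.4939, 0.338, 0.0336]
eef_rot: [0.0, 0.77, 0.638, 0.001]
ft_force: [0.3, 0.1, 0.7]
finger_gap: 0.85
grip_force: 0.0
```

Request:
drive_tool --motion '[0, 0, -0.9, 0, 0, 0, -0.9, 0, 0, 0, -0.9, 0, 0, 0, -0.9, 0, 0, 0, 0, 0]'

```text
t: 16.68
tcp_pos: [0.4954, 0.3388, 0.1805]
eef_rot: [0.001, 0.77, 0.638, 0.003]
ft_force: [0.1, -0.4, -0.8]
finger_gap: 0.852
grip_force: 0.0
```

```bash
python3 -c "
from h import *
d,P,r,o=grab('wrist')
save(d,'pics/w3.png')
plan([516,42,175],5.3)"
```

```text
pos [494.4 338.2 178.4] yaw -10.8 gap 0.854 t 16.725 j6 2.22
[-0.9, 0.24, 0.01, -0.25, -0.9, 0.21, 0.01, -0.25, -0.91, 0.18, 0.01, -0.25, -0.92, 0.14, 0.01, -0.25, -0.92, 0.11, 0.01, -0.25]
[-0.92, 0.08, 0.01, -0.25, -0.93, 0.05, 0.01, -0.25, -0.93, 0.01, 0.0, -0.25]
```

View pics/w3.png

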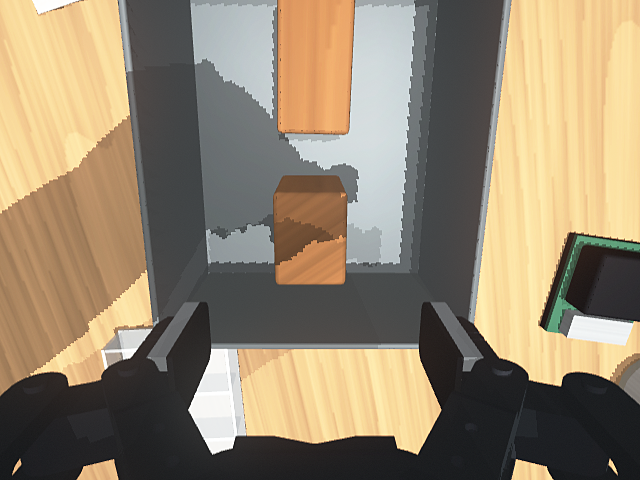

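Both blocks are in the bin: A standing at (310,235), B lying at (315,65). Now close the fingers and go to the drawer front.

Request:
drive_tool --motion '[-0.9, 0.24, 0.01, -0.25, -0.9, 0.21, 0.01, -0.25, -0.91, 0.18, 0.01, -0.25, -0.92, 0.14, 0.01, -0.25, -0.92, 0.11, 0.01, -0.25]' --fingers 0 --force 30

```text
t: 17.35
tcp_pos: [0.5059, 0.1513, 0.1732]
eef_rot: [-0.001, 0.711, 0.703, -0.001]
ft_force: [1.2, 0.3, 1.1]
finger_gap: 0.0
grip_force: 0.0
```

Request:
drive_tool --motion '[-0.92, 0.08, 0.01, -0.25, -0.93, 0.05, 0.01, -0.25, -0.93, 0.01, 0, -0.25, 0, 0, 0, 0]'

```text
t: 17.85
tcp_pos: [0.5142, 0.0395, 0.1725]
eef_rot: [-0.001, 0.676, 0.737, -0.001]
ft_force: [0.5, 0.1, 0.3]
finger_gap: -0.003
grip_force: 0.0
```

```bash
python3 -c "
from h import *
d,P,r,o=grab('wrist')
plan([514.5,40,34],5.3,n=4)
m=(P[...,2]>.088)&(P[...,2]<.102)&(P[...,1]<.03); q=P[m]; print(len(q),cv2.minAreaRect((q[:,:2]*1000).astype(np.float32)))
"
```

```text
pos [514.1  40.7 172.6] yaw 5.1 gap -0.0 t 17.9 j6 1.41
[-0.01, 0.0, 0.87, -0.01, -0.0, 0.01, 0.87, -0.01, -0.01, 0.0, 0.86, -0.01, -0.0, 0.01, 0.87, -0.01]
8125 ((518.3353271484375, -10.232799530029297), (245.88223266601562, 14.982168197631836), 5.22249174118042)
```

Request:
drive_tool --motion '[0, 0, 0.87, 0, 0, 0, 0.87, 0, 0, 0, 0.87, 0, 0, 0, 0.87, 0, 0, 0, 0, 0]'

```text
t: 18.52
tcp_pos: [0.5115, 0.0428, 0.0318]
eef_rot: [-0.003, 0.674, 0.739, -0.002]
ft_force: [-0.7, -0.1, 0.3]
finger_gap: 0.0
grip_force: 0.0
```

Request:
drive_tool --motion '[-0.4, 0, 0, 0, -0.2, 0, 0, 0, -0.3, 0, 0, 0, -0.4, 0, 0, 0, -0.5, 0, 0, 0]'

```text
t: 19.15
tcp_pos: [0.5218, -0.0313, 0.0351]
eef_rot: [0.0, 0.674, 0.739, 0.0]
ft_force: [0.5, 2.2, 0.4]
finger_gap: -0.001
grip_force: 0.0
```

Request:
drive_tool --motion '[-0.5, 0, 0, 0, -0.5, 0, 0, 0, -0.5, 0, 0, 0, -0.4, 0, 0, 0, -0.3, 0, 0, 0]'

```text
t: 19.77
tcp_pos: [0.5295, -0.119, 0.0346]
eef_rot: [-0.0, 0.674, 0.738, 0.0]
ft_force: [0.7, 2.4, 0.3]
finger_gap: 0.001
grip_force: 0.0
```

```bash
python3 -c "
from h import *
d,P,r,o=grab('top')
plan([531,-138,34],5.3)
s=telemetry.get_state(); print(s['ft_force'])
m=(P[...,2]>.088)&(P[...,2]<.102)&(P[...,1]<.03)&(P[...,1]>-.2)&(P[...,0]>.37)&(P[...,0]<.7); m=cv2.morphologyEx(m.astype(np.uint8),cv2.MORPH_OPEN,np.ones((3,3)))>0
q=P[m]; print(len(q),cv2.minAreaRect((q[:,:2]*1000).astype(np.float32)))
save(d,'pics/t4.png')
"
```

```text
pos [ 529.9 -120.3   34.6] yaw 5.1 gap -0.001 t 19.825 j6 1.11
[-0.44, -0.01, 0.02, -0.02]
[ 0.20272582 -2.29047074 -0.53891433]
0 ((0.0, 0.0), (0.0, 0.0), 0.0)
```

View pics/t4.png

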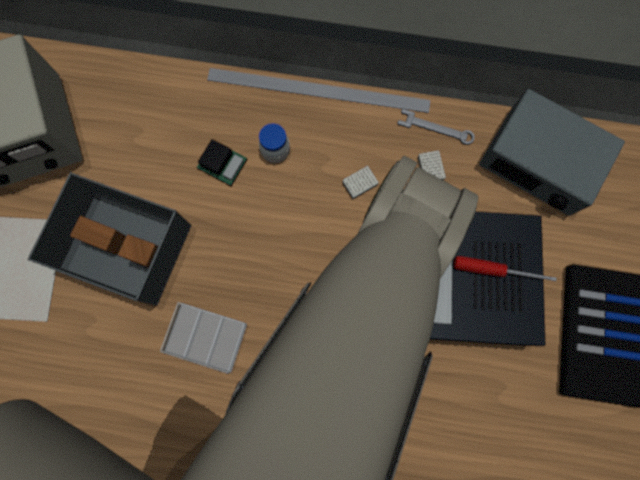

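Both blocks are visible in the bin, at (95,232) and (137,250). The arm hides the drawer, so I'll continue slowly.

Request:
drive_tool --motion '[-0.25, 0, 0, 0, -0.25, 0, 0, 0, -0.2, 0, 0, 0, 0, 0, 0, 0]'

```text
t: 20.32
tcp_pos: [0.5323, -0.1467, 0.0347]
eef_rot: [0.0, 0.674, 0.738, -0.0]
ft_force: [-0.2, -0.4, -0.6]
finger_gap: 0.0
grip_force: 0.0
```

```bash
python3 -c "
from h import *
d,P,r,o=grab('wrist'); s=telemetry.get_state();print(s['tcp_pos'],s['ft_force'])
u=np.array([0.0925,-0.9957]); b=P[...,:2]@u*1000
m=(P[...,2]>.088)&(P[...,2]<.102)&(abs(P[...,0]-s['tcp_pos'][0])>.03)
print('panel',m.sum(),np.percentile(b[m],[1,5,50,95,99]))
m=(P[...,2]>.08)&(P[...,2]<.0875)&(P[...,1]<-.15); print('unit',m.sum(),np.percentile(b[m],[1,5,50]) if m.sum() else 0)
print('tool',np.array(s['tcp_pos'][:2])@u*1000, 'exp unit front',np.array([535.5,-191.5])@u)
"
```

```text
[ 0.53226508 -0.14628766  0.0347363 ] [-0.11565474 -0.35587283  0.02702536]
panel 3771 [182.32438508 182.83606325 209.12360206 211.12800815 213.19062349]
unit 3420 [199.79095298 204.3135385  209.03880516]
tool 194.89314068699292 exp unit front 240.2103
```

Request:
drive_tool --motion '[-0.1, 0, 0, 0, -0.1, 0, 0, 0, -0.1, 0, 0, 0, -0.1, 0, 0, 0, -0.1, 0, 0, 0]'

```text
t: 21.0
tcp_pos: [0.5337, -0.1642, 0.0347]
eef_rot: [-0.001, 0.674, 0.739, 0.001]
ft_force: [0.2, 3.6, 2.6]
finger_gap: 0.004
grip_force: 0.0
```

Request:
drive_tool --motion '[-0.05, 0, 0, 0, -0.05, 0, 0, 0, 0, 0, 0, 0]'

```text
t: 21.38
tcp_pos: [0.5339, -0.1659, 0.0347]
eef_rot: [-0.002, 0.673, 0.739, 0.002]
ft_force: [-0.7, 14.6, 6.0]
finger_gap: -0.001
grip_force: 0.0
```

```bash
python3 -c "
from h import *
d,P,r,o=grab('wrist'); s=telemetry.get_state();print(s['tcp_pos'],s['ft_force'])
u=np.array([0.0925,-0.9957]); b=P[...,:2]@u*1000
print('tool',np.array(s['tcp_pos'][:2])@u*1000)
save(d,'pics/w5.png')
for c in (150,200,480): 
  k=[i for i in range(480) if .09<P[i,c,2]<.1]; print(c,[(i,P[i,c].round(3).tolist(),b[i,c].round(1)) for i in k[::6]][:6])
"
```

```text
[ 0.53381523 -0.16594766  0.03473957] [-0.38488409 14.59080621  5.66209837]
tool 214.6119924688981
150 []
200 [(353, [0.504, -0.156, 0.097], np.float64(201.7))]
480 []
```

View pics/w5.png

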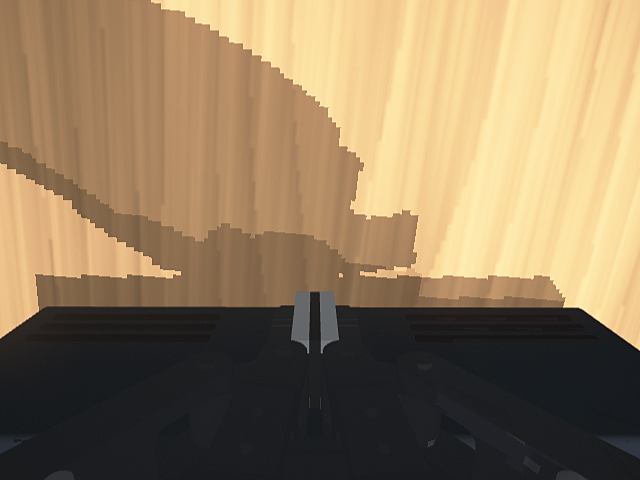

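The push has stopped at 14.6 N, twice the detent force, and the panel face is at its predicted shut position. I'll back off, lift and check.

Request:
drive_tool --motion '[0.3, 0, 0, 0, 0.9, 0, 0, 0, 0.9, 0, -0.5, 0, 0.5, 0, -0.9, 0, 0, 0, -0.9, 0]'

```text
t: 22.05
tcp_pos: [0.5243, -0.0648, 0.1275]
eef_rot: [-0.0, 0.673, 0.739, -0.0]
ft_force: [0.5, 0.4, -0.6]
finger_gap: 0.004
grip_force: 0.0
```

Request:
drive_tool --motion '[0.9, 0, -0.9, 0, 0.9, 0, -0.9, 0, 0.9, 0, 0, 0, 0.9, 0, 0, 0, 0.9, 0, 0, 0]'

```text
t: 22.68
tcp_pos: [0.5086, 0.1139, 0.199]
eef_rot: [0.001, 0.674, 0.738, 0.0]
ft_force: [0.3, 0.9, -0.5]
finger_gap: 0.005
grip_force: 0.0
```

Request:
drive_tool --motion '[0.9, 0, 0, 0, 0.9, 0, 0, 0, 0.9, 0, 0, 0, 0, 0, 0, 0]'

```text
t: 23.18
tcp_pos: [0.4984, 0.2224, 0.1986]
eef_rot: [0.0, 0.673, 0.74, 0.0]
ft_force: [1.1, -0.2, 0.0]
finger_gap: 0.0
grip_force: 0.0
```

```bash
python3 -c "
from h import *
d,P,r,o=grab('top'); u=np.array([0.0925,-0.9957]); b=P[...,:2]@u*1000; c=d['img'].astype(int)
R=(P[...,0]>.38)&(P[...,0]<.72)&(P[...,1]<-.1)&(P[...,1]>-.5)
for n,z0,z1 in (('panel',.09,.1),('unit',.08,.089)):
  m=(R&(P[...,2]>z0)&(P[...,2]<z1)).astype(np.uint8); k,l,st,_=cv2.connectedComponentsWithStats(m); i=1+np.argmax(st[1:,4]); q=P[l==i]
  print(n,len(q),cv2.minAreaRect((q[:,:2]*1000).astype(np.float32)),np.percentile(q[:,:2]@u*1000,[1,50,99]))
z=np.load('top0.npz'); df=(abs(c-z['img'].astype(int)).sum(2)>60); 
for n,(x0,x1,y0,y1) in dict(jar=(250,300,115,170),board=(190,255,135,190),driver=(450,560,250,290),parts=(160,250,300,375)).items(): print(n,df[y0:y1,x0:x1].mean())
save(d,'pics/t6.png')
s=telemetry.get_state(); print(s['tcp_pos'],s['ft_force'],s['t'])
"
```

```text
panel 995 ((534.9751586914062, -185.13050842285156), (245.47254943847656, 14.88253402709961), 5.218189716339111) [226.78974392 233.35545899 240.7123272 ]
unit 15708 ((546.9869384765625, -315.6305236816406), (250.4237060546875, 245.09422302246094), 5.248806476593018) [244.82610426 363.26898566 483.42969154]
jar 0.0003636363636363636
board 0.001958041958041958
driver 0.001590909090909091
parts 0.1671111111111111
[0.49850928 0.22127911 0.19862264] [ 0.11155152  0.64690473 -0.85939883] 23.225
```

View pics/t6.png

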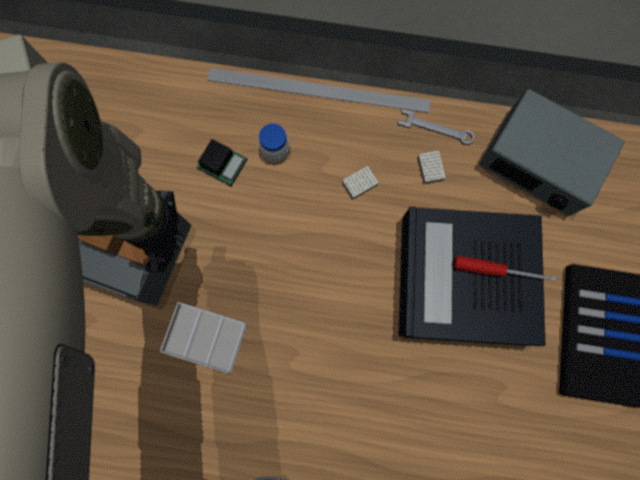

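The drawer is shut: panel face within about 1 mm of its shut position, edge at column ≈405. The jar, board and screwdriver haven't moved, and the only change at the parts box is shadow. I'm handing in.

```bash
python3 -c "
from cell import order
print(order.finish_job())"
```

```text
the job is handed in; nothing more can be done
None
```

The job is handed in, with no verdict returned: both chocks are in the bin, the drawer is pushed home past its detent (about 1 mm by camera) and the bystanders look unmoved; I could not see the cartridge once the drawer was shut, so its lying flat is assumed from the gentle push.

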